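# Clear the chips and hold an inspection probe centred in a valve block's bore

## Task

With the orange scraper block, wipe the three bright metal chips off the top of the dark steel valve block onto the bench, not into the bore and not touching them with the fingers, and put the scraper back down on the bench. Then take the inspection probe from its blue stand and lower its rod through the brass guide collar, the probe never touching the collar or the valve block, until the red band on the rod is level with the collar's rim. The program finishes while still holding the probe there, upright, still and centred in the collar; leave the blue tape roll in front of the block, the ratchet and the caliper where they are.

Things in the scene. Friction and masses are not known exactly. Their poses are not given: they have to be found in the camera images.
- valve_block: Dark steel block fixed to the bench, 80 mm (its x) x 170 mm (its y) x 80 mm high, top flat; origin at the centre of its underside. The brass collar stands on the top with its axis 50 mm from the centre towards the block's own -y; the +y end is open. On each long side a bolted foot, 50 mm long, 20 mm high, 28 mm out, 20 mm from the centre towards -y. Yaw within 0.35 rad of zero.
- collar_mouth (a point): centre of the rim of the brass guide collar (40 mm outside, 24 mm inside diameter, 12 mm high), on the bore's axis, 92 mm above the bench; the bore below it is 30 mm wide and goes down to the bench
- scraper: Orange scraper block with a black rubber edge, loose, about 0.15 kg, standing on the bench; origin at the centre of its underside. Foot 84 mm (its x) x 30 mm (its y) x 26 mm high; above it a grip 60 mm (x) x 22 mm (y) from 26 to 72 mm height, to be taken across its y. It wipes along its y.
- chip1: bright curled metal chip, 14 x 10 x 9 mm, 10 g, loose on top of the valve block; origin at the centre of its underside. The chips' centres lie 20 to 74 mm from the block's centre towards its +y, at most 22 mm either side of its middle line
- chip2: second chip, as chip1
- chip3: third chip, as chip1
- probe_stand: Blue stand fixed to the bench, base 80 x 80 mm; steel top plate 80 mm (its x) x 54 mm (its y), top at 110 mm height, with a 20 mm hole in its middle; origin at the centre of its underside, below the hole. It stands left or right of the valve block, the scraper on the other side.
- probe: Inspection probe, loose, about 0.16 kg, upright in the stand, rod through the hole, flange on the top plate; origin at the centre of the flange's underside, z up. Above the origin: flange 34 mm diameter, 6 mm thick, then a round black grip 26 mm diameter up to 58 mm, green cap up to 61 mm. Below: a rod of 12 mm diameter, 95 mm long.
- probe_tip (a point): middle of the rod's lower end, 95 mm below the probe's origin
- red_band (a point): centre of the 10 mm high red band on the rod, 40 mm below the probe's origin, 55 mm above the tip
- tape_roll: blue tape roll, 85 mm across, 19 mm high, loose on the bench at its front edge, nearer to the robot than the block; origin at the centre of its underside; leave alone
- ratchet: ratchet wrench, 184 mm long, black handle, up to 40 mm high, loose on the bench; leave alone
- vernier_caliper: steel caliper, 200 x 67 x 8 mm, loose on the bench; leave alone

How it is judged:
By the outcome, as a careful person would: the job done as asked, in the order asked, and still so for the second after the job is handed in, while the arm keeps its last pose, push and grip.
It also fails if it takes over 69 s, if anything falls off the work surface, if the arm or the gripper's body presses on something with over 40 N, if the wrist force passes 120 N, or if a joint passes its speed limit or range.

## Robot

A 7-joint arm with a two-finger parallel gripper is mounted at the origin on a cart in front of the work surface, level with it; the furniture and walls round the work are solid. World frame = base frame: x ahead of the robot, y to its left, z up, the work surface at z = 0. Lengths are in mm, angles in rad, forces in N, time in s.
With the tool pointing down it reaches from about 425 to 975 mm from the base axis. Payload 16.7 kg.
Tool frame: the origin (TCP) lies on the centre line of the jaws, within the pads' length; the fingertips stand bot.tip_extent ahead of it and the grasp point (between the pads) lies 8 mm behind it (bot.tip_extent is the distance from the TCP to the fingertips, in mm); z points along the fingers, y is the line along which they close (so a half turn about z gives the same grasp; the last joint's range is limited). The gripper opens to 85 mm and grips with 20 to 120 N. Pads are 22 mm wide; open, the fingers measure 114 mm over their backs; the gripper's body (76 mm by 85 mm) begins 54 mm behind the grasp point. The pads swing forward as they close: fully open they stand 13 mm farther back than shut.
Start: joints at [-1.294, 0.426, 0.074, 1.606, -0.034, 1.111, -0.067], TCP at [278.809, 614.689, 242.302] pointing down, gripper open.
Joint ranges: [-2.85, 2.85], [-0.5, 2.14], [-1.23, 1.37], [0.21, 2.46], [-1.02, 4.16], [0.16, 2.05], [-2.73, 2.73]. Speed limits (rad/s): [1.89, 1.89, 2.39, 2.39, 3.01, 3.01, 3.01].

## Interface

Orientations are given as [roll, pitch, yaw] about the fixed x, y, z axes, in that order (R = Rz(yaw) Ry(pitch) Rx(roll)).
In Python, from workcell import bot, vision, order gives the robot as it stands. The module is installed in compiled form; this text tells all that it offers.
- The arm moves only by the shell command python3 -m pendant 'ROWS'. ROWS is a JSON object of lists of equal length, an entry for each row: "fingers": the finger opening in m, from 0 to 0.0854; "xyz": the shift along the tool's x, y, z in m, a list of three; "turn": the turn about the tool's z in rad. A call has exactly 5 rows; each row shifts and turns the commanded pose from where the row before left it, along the tool's axes as they then stand; what a row does not reach is not made up. A row lasts 1/12 s, in which the tool goes at most 41.7 mm and 7.16 degrees, less where a joint would pass 70% of its speed; a pose out of reach is approached as far as the arm can. A call is refused whole if a number of a shift passes 0.0417 or a number of a turn 0.125, either way. A call with a gripper value outside its range is refused whole. The fingers move at their own pace and stop on an object; the grip force is fixed at half the most. Time passes only in rows, so rows that do not move let the fingers close, or fill a call up. It gives the time, the measured TCP pose, the force, the opening and the grip force at its end, in the units of the state.
- bot.get_state(): the state, without advancing time (a new reading comes with each control period).
- vision.snapshot(name): name is "side" or "top" or "wrist"; returns (picture, depth): 480x640x3 uint8, blue, green, red; 480x640 float32, mm along the optical axis (not along the pixel's ray), 0 where there is no reading.
- vision.get_calibration(name): a dict with "fov_y" (degrees; the focal length in pixels is half the picture's height over the tangent of half this angle, whatever the lens; pixels are square), "cx", "cy" (the principal point, pixels), "R" (3x3) and "t" (3): a world point X has camera coordinates R X + t; the wrist camera has in their place "mount" (4x4, takes a point from camera to tool coordinates, whose origin is the TCP and whose axes are the flange's). Camera axes: x right, y down, z forward; pixel columns grow to the right and rows downward; lengths in mm; the calibration is good to about 2 mm. A picture is of the moment at which its call begins: read the wrist's pose just before it. get_calibration takes no time and is no camera call.
- order.close_job(): hands the job in; it is judged then, once.
The state is a dict: "clock": time; "q": joint angles; "joint_vel": joint speeds; "joint_torque": joint torques, N m; "tool_pos": TCP position; "tcp_rot": TCP orientation; "wrist_force": force on the tool from outside, world axes, zero at the start; "wrist_torque": the same for the moment, N m; "width": opening from 0.0 (shut) to 1.0 (fully open); "gripper_force": force on a finger pad.
Only numpy, scipy, OpenCV 4.12 (cv2) and the standard library are available. Lean on these libraries where they do the work, as an engineer would, in place of code of your own. Each camera call takes 0.05 s, during which the arm holds its last target. There are 200 camera calls.

## Working session

There is one attempt and no reset: what is moved stays moved. The work goes in short steps, Python scripts to look and compute and a shell command to move; the robot and the scene stay as the last step left them, time stands still between calls to the robot, and variables do not carry over. Pictures are saved under pics/ and viewed, at most 10 in all, crops included, and the job is handed in when it is done.

```bash
mkdir -p pics; cat > h.py <<'E'
import numpy as np, cv2
from workcell import bot, vision, order
def snap(n,save=None):
    st=bot.get_state(); im,d=vision.snapshot(n); c=vision.get_calibration(n)
    f=240/np.tan(np.radians(c['fov_y']/2)); 
    if 'R' in c: R=np.array(c['R']);t=np.array(c['t'])
    else:
        from scipy.spatial.transform import Rotation as Ro
        T=np.eye(4);T[:3,:3]=Ro.from_euler('xyz',st['tcp_rot']).as_matrix();T[:3,3]=st['tool_pos']
        M=np.linalg.inv(T@np.array(c['mount']));R=M[:3,:3];t=M[:3,3]
    if save: cv2.imwrite('pics/'+save,im)
    return im,d,(f,c['cx'],c['cy'],R,t)
def cast(uv,z,C):
    f,cx,cy,R,t=C; uv=np.atleast_2d(uv).astype(float)
    r=np.c_[(uv[:,0]-cx)/f,(uv[:,1]-cy)/f,np.ones(len(uv))]@R; o=-R.T@t
    return o+r*((z-o[2])/r[:,2])[:,None]
def cloud(d,C):
    f,cx,cy,R,t=C; v,u=np.mgrid[:480,:640]
    P=np.dstack([(u-cx)/f*d,(v-cy)/f*d,d])-t
    return P@R
def proj(X,C):
    f,cx,cy,R,t=C; p=np.atleast_2d(X)@R.T+t
    return np.c_[cx+f*p[:,0]/p[:,2],cy+f*p[:,1]/p[:,2]]
E
python3 - <<'E'
from h import *
print(bot.get_state(),bot.tip_extent)
for n in('top','side','wrist'):
    im,d,C=snap(n,n+'0.png'); f,cx,cy,R,t=C
    print(n,f,cx,cy,(-R.T@t).round(),R.round(2).tolist(),(d>0).mean(), vision.get_calibration(n).keys())
    np.savez(n+'0.npz',im=im,d=d)
E
```

```text
{'clock': 0.0, 'q': array([-1.29451518,  0.42675554,  0.07384503,  1.60661958, -0.03407776,
        1.11081312, -0.06705865]), 'joint_vel': array([ 0.00117166,  0.00135505, -0.00023964,  0.00085637, -0.00125408,
        0.0007352 , -0.00038659]), 'joint_torque': array([-7.71424584e-05, -9.49860263e+01,  3.76058578e+00, -4.63487434e+01,
        1.92338362e-02,  1.05325878e-02,  4.77226672e-05]), 'tool_pos': array([278.65847026, 614.35089555, 241.58917861]), 'tcp_rot': array([-3.14026132e+00,  1.18053838e-04,  2.71583611e+00]), 'wrist_force': array([-0.24141224, -0.48034229, -0.5267304 ]), 'wrist_torque': array([-0.03258017,  0.0033594 , -0.01401812]), 'gripper_force': 0.0, 'width': 1.0019000677062688} 11.0
top 464.46375769704326 318.15033448780815 245.3965845423665 [ 482.  -14. 1272.] [[-0.02, -1.0, -0.02], [-1.0, 0.02, -0.06], [0.06, 0.02, -1.0]] 0.9958235677083334 dict_keys(['fov_y', 'cx', 'cy', 'R', 't'])
side 447.5979943872457 319.9022889315795 226.9886510833326 [ 950.  372. 1032.] [[-0.65, 0.76, -0.0], [0.66, 0.56, -0.51], [-0.39, -0.33, -0.86]] 0.99578125 dict_keys(['fov_y', 'cx', 'cy', 'R', 't'])
wrist 371.48913661262156 322.11149210554106 242.10432257917515 [208. 647. 373.] [[0.41, 0.91, -0.0], [0.87, -0.39, 0.3], [0.28, -0.13, -0.95]] 0.9961067708333333 dict_keys(['fov_y', 'cx', 'cy', 'mount'])
```

View pics/top0.png

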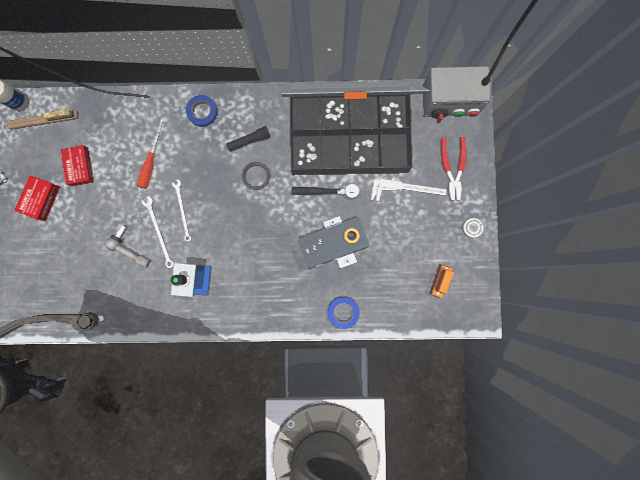

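View pics/side0.png

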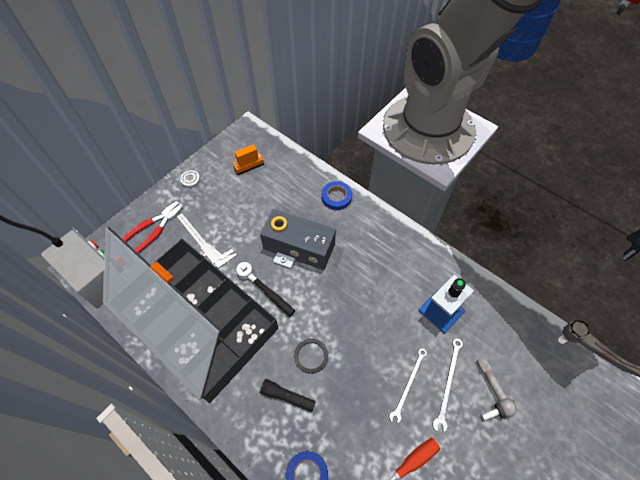

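The top view shows the block at about (333,242), the collar at (352,235), chips near (307–321,240–251), the scraper at (442,280), the probe at (178,281) on its stand at (190,280), and the tape roll at (343,312). The side view agrees: collar at (279,223), chips near (315,240), scraper at (247,158).

```bash
cat > m.py <<'E'
from h import *
def rect(m):
    cs=max(cv2.findContours(m.astype(np.uint8),0,1)[0],key=cv2.contourArea); return cs
for n in('top','side'):
    z=np.load(n+'0.npz');im,d=z['im'],z['d'];_,_,C=snap(n)
    P=cloud(d,C); hsv=cv2.cvtColor(im,40); H,S,V=hsv[...,0],hsv[...,1],hsv[...,2]
    wk=(P[...,0]>300)&(P[...,0]<750)&(P[...,1]>-450)&(P[...,1]<450)
    # scraper: orange near bench y<-200
    o=(H>4)&(H<20)&(S>150)&wk&(P[...,0]<620)&(P[...,1]<-180)
    Z=P[...,2]
    for nm,m,zz in(('scr_top',o&(Z>62),72),('scr_all',o,26)):
        c=rect(m);w=cast(c[:,0,:],zz,C)[:,:2].astype(np.float32);print(n,nm,m.sum(),np.median(Z[m]),cv2.minAreaRect(w),P[m].mean(0).round(1))
    # collar
    b=(H>12)&(H<32)&(S>90)&wk&(Z>60)&(P[...,1]>-160)&(P[...,1]<120)
    c=rect(b);w=cast(c[:,0,:],92,C)[:,:2].astype(np.float32);print(n,'collar',b.sum(),np.median(Z[b]),cv2.minEnclosingCircle(w),cv2.fitEllipse(w))
    # block top
    k=wk&(Z>70)&(Z<105)&(np.abs(P[...,1])<170)
    c=rect(k);w=cast(c[:,0,:],80,C)[:,:2].astype(np.float32);print(n,'block',k.sum(),cv2.minAreaRect(w),np.median(Z[k]))
    ch=cv2.erode(k.astype(np.uint8),np.ones((3,3)))>0
    ch&=(V>130)&(S<70)
    N,l,s,ce=cv2.connectedComponentsWithStats(ch.astype(np.uint8))
    for i in range(1,N): print('  chip',s[i,4],ce[i].round(1),cast(ce[i],84,C).round(1))
    # probe cap green
    g=(H>50)&(H<80)&(S>120)&wk&(P[...,1]>200)
    c=rect(g);w=cast(c[:,0,:],171,C)[:,:2].astype(np.float32);print(n,'cap',g.sum(),np.median(Z[g]),cv2.minEnclosingCircle(w))
    # stand plate
    k=wk&(np.abs(Z-110)<9)&(P[...,1]>200)&(S<80)
    c=rect(k);w=cast(c[:,0,:],110,C)[:,:2].astype(np.float32);print(n,'plate',k.sum(),cv2.minAreaRect(w))
    t=(H>105)&(H<125)&(S>120)&wk&(P[...,1]<100)&(P[...,0]<460)
    c=rect(t);w=cast(c[:,0,:],19,C)[:,:2].astype(np.float32);print(n,'tape',t.sum(),np.median(Z[t]),cv2.minEnclosingCircle(w))
    f=wk&(np.abs(Z)<6);print('bench z',np.median(Z[f]))
    np.save(n+'h.npy',Z)
z=np.load('top0.npz')['im'][190:370,150:480];cv2.imwrite('pics/crop.png',cv2.resize(z,None,fx=2.4,fy=2.4,interpolation=2))
E
python3 m.py
```

```text
top scr_top 189 72.30637122309456 ((462.7237854003906, -316.0212097167969), (20.852853775024414, 59.413028717041016), 69.82239532470703) [ 462.6 -316.1   72.1]
top scr_all 281 70.66098293547293 ((456.8590087890625, -323.19281005859375), (33.989723205566406, 84.55750274658203), 53.581356048583984) [ 460.9 -314.3   57.2]
top collar 121 92.43666474296342 ((582.7140502929688, -76.40628814697266), 19.80058479309082) ((582.9205322265625, -76.28709411621094), (36.59611892700195, 37.73019027709961), 179.45468139648438)
top block 1990 ((566.0018920898438, -30.40898895263672), (80.31979370117188, 170.03411865234375), 19.33863067626953) 81.09712905694397
  chip 1011 [336.8 242.3] [[565.8 -39.6  84. ]]
  chip 16 [314.5 235.5] [[584.2  17.4  84. ]]
  chip 16 [305.6 238.7] [[576.4  40.5  84. ]]
  chip 2 [299.5 240. ] [[573.3  56.1  84. ]]
  chip 1 [312. 241.] [[570.2  24.1  84. ]]
  chip 2 [314.5 240. ] [[572.6  17.6  84. ]]
  chip 1 [310. 243.] [[565.1  29.3  84. ]]
  chip 1 [304. 244.] [[562.8  44.7  84. ]]
  chip 2 [323.  246.5] [[555.6  -3.9  84. ]]
  chip 1 [305. 255.] [[534.5  42.5  84. ]]
t
[... 816 characters left out ...]
75816345214844)
side block 2065 ((566.71142578125, -29.78833770751953), (86.39006042480469, 172.48170471191406), 19.317665100097656) 81.62152854857175
  chip 1 [282. 216.] [[558.7 -87.3  84. ]]
  chip 1 [284. 217.] [[557.7 -81.5  84. ]]
  chip 23 [316.  237.1] [[549.7  16.9  84. ]]
  chip 26 [306.8 238.4] [[566.9   2.2  84. ]]
  chip 25 [323.3 239.8] [[544.1  35.3  84. ]]
side cap 33 171.6397952415493 ((475.7110900878906, 348.897216796875), 7.004634380340576)
side plate 660 ((476.90203857421875, 347.01434326171875), (54.46392059326172, 84.78064727783203), 84.10511016845703)
side tape 419 20.30462094753651 ((384.9706115722656, -51.70769119262695), 46.84028625488281)
bench z 1.4369962550310584
```

View pics/crop.png

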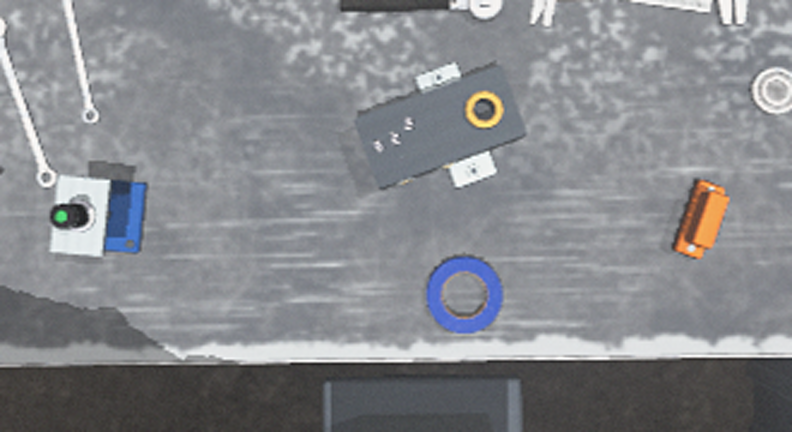

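The crop shows the chips at top-view pixels (307,251), (315,247), (320,241). They lie 30–70 mm towards the block's +y, so the scraper fits between collar and chips and can wipe towards +y. I'm moving to above the scraper.

```bash
A='x'
python3 -m pendant '{"fingers":[0.085,0.085,0.085,0.085,0.085],"xyz":[[-0.0262,-0.0132,0],[-0.0262,-0.0132,0],[-0.0262,-0.0132,0],[-0.0262,-0.0132,0],[-0.0262,-0.0132,0]],"turn":[-0.073,0,0,0,0]}'
python3 -m pendant '{"fingers":[0.085,0.085,0.085,0.085,0.085],"xyz":[[-0.0262,-0.0132,0],[-0.0262,-0.0132,0],[-0.0262,-0.0132,0],[-0.0262,-0.0132,0],[-0.0262,-0.0132,0]],"turn":[0,0,0,0,0]}'
python3 -m pendant '{"fingers":[0.085,0.085,0.085,0.085,0.085],"xyz":[[-0.0142,-0.0232,0],[-0.0142,-0.0232,0],[-0.0142,-0.0232,0],[-0.0142,-0.0232,0],[-0.0142,-0.0232,0]],"turn":[0,0,0,0,0]}'
python3 -c "
from h import *;print(bot.get_state()['q'])"
```

```text
clock: 0.67
tool_pos: [378.1, 504.9, 242.3]
tcp_rot: [-3.141, -0.0, 2.789]
wrist_force: [0.7, 0.8, 0.2]
width: 0.994
gripper_force: 0.0
clock: 1.08
tool_pos: [478.2, 397.7, 242.3]
tcp_rot: [3.142, -0.0, 2.789]
wrist_force: [0.7, 0.8, -0.1]
width: 0.996
gripper_force: 0.0
clock: 1.5
tool_pos: [504.0, 264.1, 242.3]
tcp_rot: [-3.142, -0.0, 2.789]
wrist_force: [1.9, -0.7, -0.1]
width: 0.999
gripper_force: 0.0
[-0.76660092  0.25484011  0.20405595  1.8566583  -0.05945499  1.03600984
  0.67926198]
```

```bash
python3 -m pendant '{"fingers":[0.085,0.085,0.085,0.085,0.085],"xyz":[[-0.0142,-0.0232,0],[-0.0142,-0.0232,0],[-0.0142,-0.0232,0],[-0.0142,-0.0232,0],[-0.0142,-0.0232,0]],"turn":[0,0,0,0,0]}'
python3 -m pendant '{"fingers":[0.085,0.085,0.085,0.085,0.085],"xyz":[[-0.0142,-0.0232,0],[-0.0142,-0.0232,0],[-0.0142,-0.0232,0],[-0.0142,-0.0232,0],[-0.0142,-0.0232,0]],"turn":[0,0,0,0,0]}'
python3 -m pendant '{"fingers":[0.085,0.085,0.085,0.085,0.085],"xyz":[[-0.0018,-0.033,0.002],[-0.0018,-0.033,0.002],[-0.0018,-0.033,0.002],[-0.0018,-0.033,0.002],[-0.0018,-0.033,0.002]],"turn":[0,0,0,0,0]}'
python3 -m pendant '{"fingers":[0.085,0.085,0.085,0.085,0.085],"xyz":[[-0.0018,-0.033,0.002],[-0.0018,-0.033,0.002],[-0.0018,-0.033,0.002],[-0.0018,-0.033,0.002],[-0.0018,-0.033,0.002]],"turn":[0,0,0,0,0]}'
python3 - <<'E'
from h import *
im,d,C=snap('wrist','w1.png');P=cloud(d,C);hsv=cv2.cvtColor(im,40)
print(bot.get_state()['q'],bot.get_state()['tool_pos'])
o=(hsv[...,0]>4)&(hsv[...,0]<20)&(hsv[...,1]>150)
Z=P[...,2];m=o&(np.abs(Z-72)<6)&(np.abs(P[...,1]+316)<80)
c=max(cv2.findContours(m.astype(np.uint8),0,1)[0],key=cv2.contourArea)
print(m.sum(),np.median(Z[m]),cv2.minAreaRect(cast(c[:,0,:],72,C)[:,:2].astype(np.float32)))
E
```

```text
clock: 1.92
tool_pos: [530.6, 130.8, 242.4]
tcp_rot: [3.141, 0.0, 2.789]
wrist_force: [0.1, 0.6, 0.1]
width: 0.995
gripper_force: 0.0
clock: 2.33
tool_pos: [557.1, -2.6, 242.4]
tcp_rot: [3.141, -0.0, 2.789]
wrist_force: [1.0, 0.1, 0.3]
width: 0.997
gripper_force: 0.0
clock: 2.75
tool_pos: [507.7, -160.6, 232.3]
tcp_rot: [3.141, 0.0, 2.789]
wrist_force: [0.7, 0.2, 0.3]
width: 0.997
gripper_force: 0.0
clock: 3.17
tool_pos: [459.2, -318.6, 222.4]
tcp_rot: [3.141, 0.0, 2.789]
wrist_force: [0.3, -0.0, -0.2]
width: 0.995
gripper_force: 0.0
[ 0.06495918  0.28182144  0.52790305  1.91273148 -0.16556191  0.9889872
  1.87943094] [ 456.28173706 -324.67236992  222.40273422]
1968 71.78291446575977 ((460.9285888671875, -315.805419921875), (21.154766082763672, 58.84891891479492), 69.36620330810547)
```

View pics/w1.png

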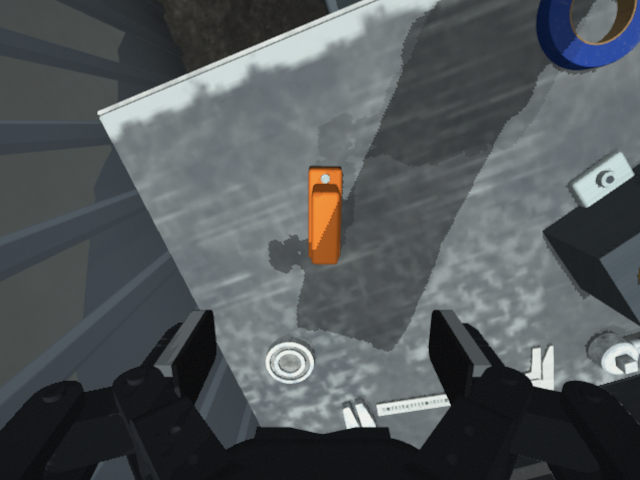

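The wrist view shows the scraper upright at about (325,215) with clear bench around it. The arm was still settling, so I'll measure again at rest.

```bash
cat > scr.py <<'E'
from h import *
for i in range(3): im,d,C=snap('wrist')
P=cloud(d,C);hsv=cv2.cvtColor(im,40)
s=bot.get_state();print(s['tool_pos'],s['tcp_rot'],s['clock'])
o=(hsv[...,0]>4)&(hsv[...,0]<20)&(hsv[...,1]>150)
Z=P[...,2];m=o&(np.abs(Z-72)<6)&(np.abs(P[...,1]+316)<80)
c=max(cv2.findContours(m.astype(np.uint8),0,1)[0],key=cv2.contourArea)
r=cv2.minAreaRect(cast(c[:,0,:],72,C)[:,:2].astype(np.float32));print(m.sum(),np.median(Z[m]),r)
y=s['tcp_rot'][2];d=np.array(r[0])-s['tool_pos'][:2];print('tool shift',d@[np.cos(y),np.sin(y)],d@[np.sin(y),-np.cos(y)],'yaw err',r[2]+90-np.degrees(y))
E
python3 scr.py
```

```text
[ 459.33314264 -317.97957181  222.19014758] [-3.14140283e+00 -3.73109224e-04  2.78659401e+00] 3.3667
1951 71.79443436416418 ((460.9935302734375, -315.78448486328125), (20.984973907470703, 59.599884033203125), 69.19486236572266)
tool shift -0.7938691495840747 2.6353492360640414 yaw err -0.46521385847441366
```

```bash
python3 -m pendant '{"fingers":[0.085,0.085,0.085,0.085,0.085],"xyz":[[-0.0012,0.0026,0.03],[0,0,0.03],[0,0,0.03],[0,0,0.03],[0,0,0.03]],"turn":[0.007,0,0,0,0]}'
python3 -m pendant '{"fingers":[0.085,0.085,0.085,0.085,0.085],"xyz":[[0,0,0.01],[0,0,0.01],[0,0,0.005],[0,0,0.004],[0,0,0]],"turn":[0,0,0,0,0]}'
python3 -m pendant '{"fingers":[0.05,0.03,0.0,0.0,0.0],"xyz":[[0,0,0],[0,0,0],[0,0,0],[0,0,0],[0,0,0]],"turn":[0,0,0,0,0]}'
python3 -m pendant '{"fingers":[0,0,0,0,0],"xyz":[[0,0,0],[0,0,0],[0,0,0],[0,0,0],[0,0,0]],"turn":[0,0,0,0,0]}'
```

```text
clock: 3.78
tool_pos: [462.7, -313.7, 71.1]
tcp_rot: [3.141, 0.0, 2.784]
wrist_force: [0.6, -0.3, -0.1]
width: 0.992
gripper_force: 0.0
clock: 4.2
tool_pos: [462.4, -315.2, 43.8]
tcp_rot: [3.142, 0.001, 2.782]
wrist_force: [-0.3, -1.2, 0.0]
width: 0.993
gripper_force: 0.0
clock: 4.62
tool_pos: [462.1, -315.2, 43.7]
tcp_rot: [-3.142, 0.001, 2.782]
wrist_force: [-0.9, -1.7, 1.3]
width: 0.292
gripper_force: 0.9
clock: 5.03
tool_pos: [461.9, -315.1, 43.3]
tcp_rot: [3.142, -0.0, 2.782]
wrist_force: [-0.4, -0.1, -0.8]
width: 0.252
gripper_force: 60.4
```

```bash
python3 -m pendant '{"fingers":[0,0,0,0,0],"xyz":[[0,0,-0.01],[0,0,-0.02],[0,0,-0.025],[0,0,-0.025],[0,0,-0.025]],"turn":[0,0,-0.1,-0.1,-0.1]}'
python3 -m pendant '{"fingers":[0,0,0,0,0],"xyz":[[0,0,-0.02],[0,0,-0.01],[0,0,-0.005],[0,0,0],[0,0,0]],"turn":[-0.1,-0.1,-0.1,-0.097,0]}'
python3 -m pendant '{"fingers":[0,0,0,0,0],"xyz":[[-0.0193,0.0231,0],[-0.0193,0.0231,0],[-0.0193,0.0231,0],[-0.0193,0.0231,0],[-0.0193,0.0231,0]],"turn":[0,0,0,0,0]}'
python3 -m pendant '{"fingers":[0,0,0,0,0],"xyz":[[-0.0193,0.0231,0],[-0.0193,0.0231,0],[-0.0193,0.0231,0],[-0.0193,0.0231,0],[-0.0193,0.0231,0]],"turn":[0,0,0,0,0]}'
python3 -m pendant '{"fingers":[0,0,0,0,0],"xyz":[[0,0,0],[0,0,0],[0,0,0],[0,0,0],[0,0,0]],"turn":[0,0,0,0,0]}'
python3 - <<'E'
from h import *
s=bot.get_state();print(s['tool_pos'],s['tcp_rot'],s['wrist_force'],s['q'])
im,d,C=snap('wrist','w2.png');a=im
im,d,C=snap('side');np.savez('s2.npz',im=im,d=d)
b=cv2.resize(im[140:320,200:440],(640,480));cv2.imwrite('pics/c2.png',cv2.resize(np.hstack([a,b]),(800,300)))
E
```

```text
clock: 5.45
tool_pos: [461.6, -315.3, 150.1]
tcp_rot: [-3.141, -0.0, 3.086]
wrist_force: [0.7, -0.6, -1.3]
width: 0.252
gripper_force: 60.5
clock: 5.87
tool_pos: [462.0, -315.4, 184.5]
tcp_rot: [-3.141, 0.001, -2.8]
wrist_force: [0.3, 0.7, -1.0]
width: 0.247
gripper_force: 60.5
clock: 6.28
tool_pos: [514.8, -173.0, 183.5]
tcp_rot: [-3.142, -0.0, -2.809]
wrist_force: [0.2, -0.5, -2.1]
width: 0.249
gripper_force: 60.6
clock: 6.7
tool_pos: [567.7, -32.0, 183.5]
tcp_rot: [-3.141, -0.0, -2.809]
wrist_force: [0.3, -1.1, -0.5]
width: 0.249
gripper_force: 60.6
clock: 7.12
tool_pos: [567.3, -34.5, 183.4]
tcp_rot: [-3.141, -0.0, -2.807]
wrist_force: [0.1, 0.9, -1.2]
width: 0.254
gripper_force: 60.6
[567.34343342 -34.51806965 183.41845144] [-3.14132772e+00 -1.89793285e-04 -2.80706349e+00] [ 0.10852417  0.90522736 -1.15550146] [-0.23207848  0.31876562  0.21844553  1.91683702 -0.08540917  0.91494479
  1.9331817 ]
```

View pics/c2.png

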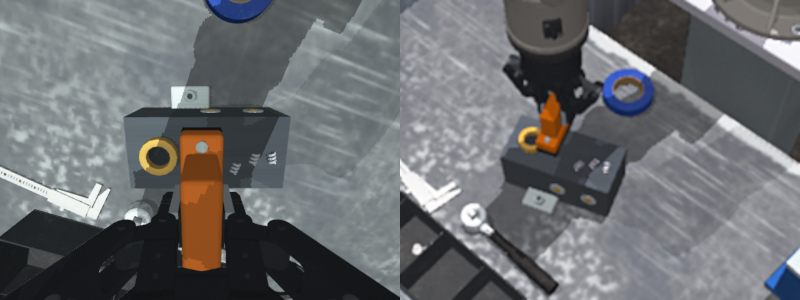

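The scraper hangs between the collar (left, wrist picture at about 157,157) and the chips (235–272,165). The path is clear, so I'm lowering it and wiping.

```bash
python3 -m pendant '{"fingers":[0,0,0,0,0],"xyz":[[0,0.0005,0.015],[0,0,0.015],[0,0,0.015],[0,0,0.008],[0,0,0.005]],"turn":[0,0,0,0,0]}'
python3 -m pendant '{"fingers":[0,0,0,0,0],"xyz":[[0,0,0],[0,0,0],[0,0,0.0005],[0,0.003,0],[0,0.006,0]],"turn":[0,0,0,0,0]}'
python3 -c "
from h import *
im,d,C=snap('side');np.savez('s3.npz',im=im,d=d)
cv2.imwrite('pics/s3.png',cv2.resize(im[180:300,220:380],(800,600),interpolation=2))"
```

```text
clock: 7.63
tool_pos: [567.0, -33.3, 124.4]
tcp_rot: [3.141, -0.001, -2.805]
wrist_force: [-0.5, -0.9, -0.7]
width: 0.252
gripper_force: 60.6
clock: 8.05
tool_pos: [564.8, -24.7, 125.4]
tcp_rot: [-3.141, 0.001, -2.805]
wrist_force: [0.1, -0.3, -2.0]
width: 0.251
gripper_force: 60.6
```

View pics/s3.png

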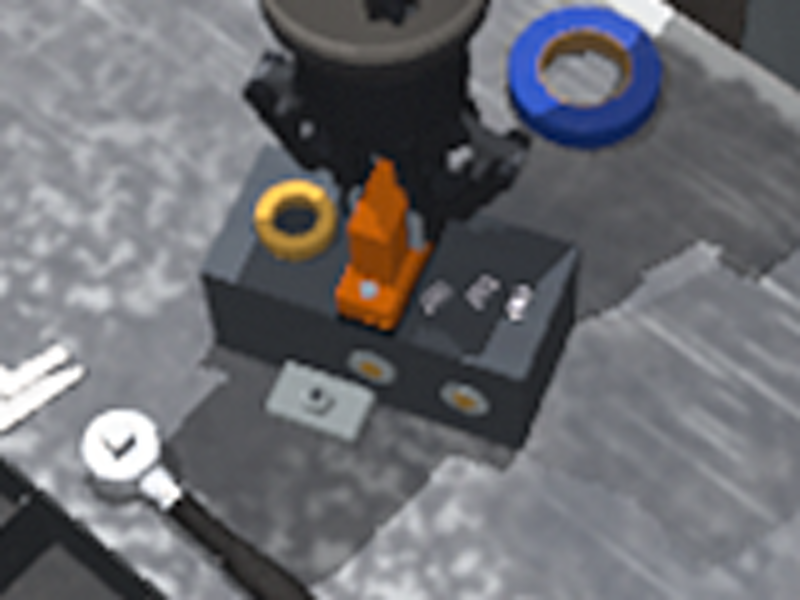

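The scraper stands on the block between the collar and the three chips. It touches neither, so I'm wiping towards +y.

```bash
python3 -m pendant '{"fingers":[0,0,0,0,0],"xyz":[[0,0.0065,0],[0,0.0065,0],[0,0.0065,0],[0,0.0065,0],[0,0.0065,0]],"turn":[0,0,0,0,0]}'
python3 -m pendant '{"fingers":[0,0,0,0,0],"xyz":[[0,0.0065,0],[0,0.0065,0],[0,0.0065,0],[0,0.0065,0],[0,0.0065,0]],"turn":[0,0,0,0,0]}'
python3 -m pendant '{"fingers":[0,0,0,0,0],"xyz":[[0,0.0065,0],[0,0.0065,0],[0,0.0065,0],[0,0.0065,0],[0,0.0065,0]],"turn":[0,0,0,0,0]}'
python3 -m pendant '{"fingers":[0,0,0,0,0],"xyz":[[0,0.002,0],[0,0,-0.006],[0,0,-0.015],[0,0,-0.02],[0,0,-0.02]],"turn":[0,0,0,0,0]}'
python3 -c "
from h import *
im,d,C=snap('side');np.savez('s3.npz',im=im,d=d);i2,d2,C2=snap('top')
cv2.imwrite('pics/s4.png',np.hstack([cv2.resize(im[180:320,220:400],(540,420),interpolation=2),cv2.resize(i2[190:330,250:335],(255,420),interpolation=2)]))"
```

```text
clock: 8.52
tool_pos: [553.5, 7.2, 124.8]
tcp_rot: [3.142, 0.0, -2.804]
wrist_force: [-0.2, 0.7, -0.4]
width: 0.25
gripper_force: 60.6
clock: 8.93
tool_pos: [542.8, 37.6, 124.8]
tcp_rot: [3.142, -0.0, -2.804]
wrist_force: [-0.9, 0.5, -0.7]
width: 0.25
gripper_force: 60.6
clock: 9.35
tool_pos: [532.0, 68.2, 124.8]
tcp_rot: [-3.142, -0.0, -2.804]
wrist_force: [0.6, 0.1, -2.0]
width: 0.248
gripper_force: 60.6
clock: 9.77
tool_pos: [531.4, 69.0, 186.7]
tcp_rot: [-3.141, -0.001, -2.805]
wrist_force: [0.7, -0.1, -1.0]
width: 0.249
gripper_force: 60.6
```

View pics/s4.png

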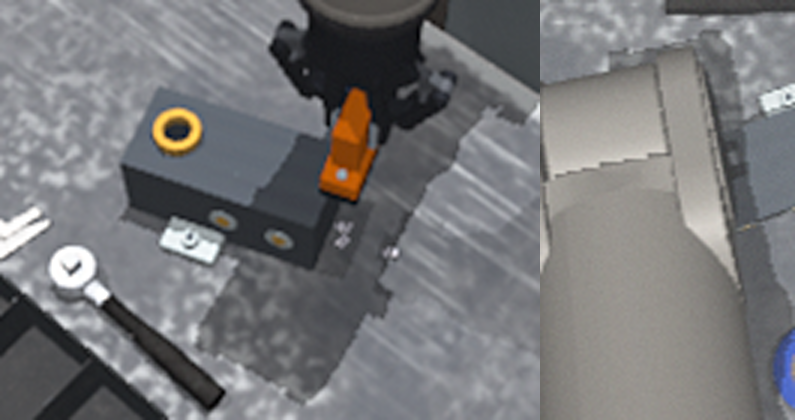

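The block top is clean and chips lie on the bench at the +y end (about 343,236 and 390,252 in the view). I'm carrying the scraper back to its old place.

```bash
python3 -m pendant '{"fingers":[0,0,0,0,0],"xyz":[[0.0128,-0.0226,0],[0.0128,-0.0226,0],[0.0128,-0.0226,0],[0.0128,-0.0226,0],[0.0128,-0.0226,0]],"turn":[0,0,0,0,0]}'
python3 -m pendant '{"fingers":[0,0,0,0,0],"xyz":[[0.0128,-0.0226,0],[0.0128,-0.0226,0],[0.0128,-0.0226,0],[0.0128,-0.0226,0],[0.0128,-0.0226,0]],"turn":[0,0,0,0,0]}'
python3 -m pendant '{"fingers":[0,0,0,0,0],"xyz":[[0.0128,-0.0226,0],[0.0128,-0.0226,0],[0.0128,-0.0226,0],[0.0128,-0.0226,0],[0.0128,-0.0226,0]],"turn":[0,0,0,0,0]}'
python3 -m pendant '{"fingers":[0,0,0,0,0],"xyz":[[0,0,0.024],[0,0,0.026],[0,0,0.026],[0,0,0.026],[0,0,0.026]],"turn":[0,0,0,0,0]}'
python3 -m pendant '{"fingers":[0,0,0,0,0],"xyz":[[0,0,0.005],[0,0,0.005],[0,0,0.002],[0,0,0.001],[0,0,0]],"turn":[0,0,0,0,0]}'
```

```text
clock: 10.28
tool_pos: [508.0, -59.7, 185.8]
tcp_rot: [-3.142, -0.0, -2.805]
wrist_force: [0.8, -0.1, -1.4]
width: 0.252
gripper_force: 60.6
clock: 10.7
tool_pos: [484.9, -187.6, 185.8]
tcp_rot: [-3.142, -0.0, -2.805]
wrist_force: [0.2, 0.4, -1.2]
width: 0.248
gripper_force: 60.6
clock: 11.12
tool_pos: [461.8, -315.4, 185.7]
tcp_rot: [3.142, -0.0, -2.805]
wrist_force: [0.5, -0.3, -0.8]
width: 0.246
gripper_force: 60.6
clock: 11.53
tool_pos: [462.2, -314.2, 56.6]
tcp_rot: [-3.141, -0.0, -2.805]
wrist_force: [0.4, 0.1, -0.7]
width: 0.251
gripper_force: 60.7
clock: 11.95
tool_pos: [463.1, -314.3, 45.9]
tcp_rot: [-3.14, 0.001, -2.805]
wrist_force: [-0.1, 0.3, -1.0]
width: 0.249
gripper_force: 60.5
```

```bash
python3 -m pendant '{"fingers":[0,0,0,0,0],"xyz":[[0,0,0.001],[0,0,0.001],[0,0,0.0005],[0,0,0],[0,0,0]],"turn":[0,0,0,0,0]}'
```

```text
clock: 12.37
tool_pos: [462.9, -314.0, 43.2]
tcp_rot: [-3.141, 0.001, -2.804]
wrist_force: [-1.2, 1.3, 10.3]
width: 0.247
gripper_force: 62.2
```

```bash
python3 -m pendant '{"fingers":[0.03,0.05,0.085,0.085,0.085],"xyz":[[0,0,0],[0,0,0],[0,0,0],[0,0,0],[0,0,0]],"turn":[0,0,0,0,0]}'
python3 -m pendant '{"fingers":[0.085,0.085,0.085,0.085,0.085],"xyz":[[0,0,-0.01],[0,0,-0.02],[0,0,-0.03],[0,0,-0.04],[0,0,-0.04]],"turn":[0,0,0,0,0]}'
python3 -m pendant '{"fingers":[0.085,0.085,0.085,0.085,0.085],"xyz":[[0,0,-0.04],[0,0,-0.027],[-0.0177,0.0271,0],[-0.0177,0.0271,0],[-0.0177,0.0271,0]],"turn":[0,0,0,0,0]}'
python3 -m pendant '{"fingers":[0.085,0.085,0.085,0.085,0.085],"xyz":[[-0.0177,0.0271,0],[-0.0177,0.0271,0],[-0.0177,0.0271,0],[-0.0177,0.0271,0],[-0.0177,0.0271,0]],"turn":[0,0,0,0,0]}'
python3 -m pendant '{"fingers":[0.085,0.085,0.085,0.085,0.085],"xyz":[[-0.0177,0.0271,0],[-0.0177,0.0271,0],[-0.0056,0.0349,0],[-0.0056,0.0349,0],[-0.0056,0.0349,0]],"turn":[0,0,0,0,0]}'
python3 -m pendant '{"fingers":[0.085,0.085,0.085,0.085,0.085],"xyz":[[-0.0056,0.0349,0],[-0.0056,0.0349,0],[-0.0056,0.0349,0],[-0.0056,0.0349,0],[-0.0056,0.0349,0]],"turn":[0,0,0,0,0]}'
python3 -m pendant '{"fingers":[0.085,0.085,0.085,0.085,0.085],"xyz":[[-0.0056,0.0349,0],[-0.0056,0.0349,0],[0,0,0],[0,0,0],[0,0,0]],"turn":[0,0,0,0,0]}'
cat > pr.py <<'E'
from h import *
im,d,C=snap('wrist','w5.png');P=cloud(d,C);hsv=cv2.cvtColor(im,40)
s=bot.get_state();print(s['tool_pos'],s['tcp_rot'],s['clock'])
g=(hsv[...,0]>50)&(hsv[...,0]<80)&(hsv[...,1]>120)&(P[...,2]>150)
c=max(cv2.findContours(g.astype(np.uint8),0,1)[0],key=cv2.contourArea)
w=cast(c[:,0,:],171,C)[:,:2].astype(np.float32);cc=np.array(cv2.minEnclosingCircle(w)[0]);print(g.sum(),np.median(P[...,2][g]),cv2.minEnclosingCircle(w),cv2.minAreaRect(w))
k=(np.abs(P[...,2]-110)<5)&(hsv[...,1]<80)
c=max(cv2.findContours(k.astype(np.uint8),0,1)[0],key=cv2.contourArea)
print('plate',cv2.minAreaRect(cast(c[:,0,:],110,C)[:,:2].astype(np.float32)))
y=s['tcp_rot'][2];d=cc-s['tool_pos'][:2];print('tool shift',d@[np.cos(y),np.sin(y)],d@[np.sin(y),-np.cos(y)])
i2,d2,C2=snap('side');np.savez('s5.npz',im=i2,d=d2)
cv2.imwrite('pics/v5.png',np.hstack([cv2.resize(im,(400,300)),cv2.resize(i2,(400,300))]))
E
python3 pr.py
```

```text
clock: 12.78
tool_pos: [462.5, -313.9, 42.3]
tcp_rot: [-3.142, -0.0, -2.804]
wrist_force: [0.3, -0.5, 0.0]
width: 0.898
gripper_force: 0.0
clock: 13.2
tool_pos: [461.7, -313.8, 184.1]
tcp_rot: [3.141, -0.001, -2.805]
wrist_force: [2.2, -0.4, 0.7]
width: 0.994
gripper_force: 0.0
clock: 13.62
tool_pos: [485.7, -218.8, 250.7]
tcp_rot: [-3.141, 0.001, -2.806]
wrist_force: [1.3, -0.9, -0.3]
width: 0.996
gripper_force: 0.0
clock: 14.03
tool_pos: [524.4, -61.1, 250.2]
tcp_rot: [-3.141, 0.001, -2.805]
wrist_force: [0.6, -0.4, 0.1]
width: 0.995
gripper_force: 0.0
clock: 14.45
tool_pos: [520.6, 106.0, 250.0]
tcp_rot: [-3.141, 0.0, -2.805]
wrist_force: [0.8, 0.2, -0.6]
width: 0.994
gripper_force: 0.0
clock: 14.87
tool_pos: [489.2, 280.0, 250.2]
tcp_rot: [-3.141, 0.001, -2.805]
wrist_force: [2.0, 0.3, 0.6]
width: 0.994
gripper_force: 0.0
clock: 15.28
tool_pos: [477.4, 347.7, 249.6]
tcp_rot: [-3.141, 0.0, -2.805]
wrist_force: [-0.7, -0.6, -0.7]
width: 0.996
gripper_force: 0.0
[477.73275532 347.09559607 249.67015899] [-3.14088887e+00  1.37050291e-04 -2.80575935e+00] 15.3333
323 170.87347747355895 ((475.8314208984375, 349.25152587890625), 6.508200645446777) ((475.9239501953125, 349.15289306640625), (12.393102645874023, 11.997026443481445), 33.151397705078125)
plate ((476.2246398925781, 349.7961120605469), (54.15810012817383, 80.62751770019531), 84.15415954589844)
tool shift 1.0846186211188136 2.6620872192639853
```

View pics/v5.png

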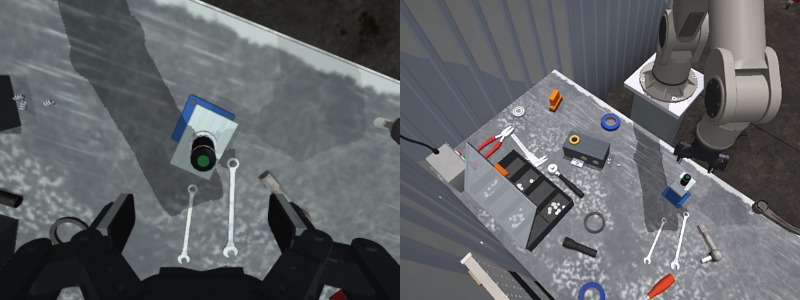

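The wrist view (half scale) shows all three chips on the bench at about (20,97), (20,105) and (48,102), with the probe at (203,155). The side view shows the scraper standing upright at (555,98) of the joined picture. I'm grasping the probe.

```bash
python3 -m pendant '{"fingers":[0.085,0.085,0.085,0.085,0.085],"xyz":[[0.001,0.002,0],[0,0,0.015],[0,0,0.02],[0,0,0.02],[0,0,0.02]],"turn":[0,0,0,0,0]}'
python3 -m pendant '{"fingers":[0.085,0.085,0.085,0.085,0.085],"xyz":[[0,0,0.015],[0,0,0.012],[0,0,0.008],[0,0,0.006],[0,0,0]],"turn":[0,0,0,0,0]}'
python3 -m pendant '{"fingers":[0.06,0.045,0.035,0.03,0.026],"xyz":[[0,0,0],[0,0,0],[0,0,0],[0,0,0],[0,0,0]],"turn":[0,0,0,0,0]}'
python3 -m pendant '{"fingers":[0.02,0.01,0,0,0],"xyz":[[0,0,0],[0,0,0],[0,0,0],[0,0,0],[0,0,0]],"turn":[0,0,0,0,0]}'
```

```text
clock: 15.8
tool_pos: [476.1, 349.1, 173.9]
tcp_rot: [3.141, 0.001, -2.806]
wrist_force: [1.1, 1.2, 0.1]
width: 0.993
gripper_force: 0.0
clock: 16.22
tool_pos: [475.6, 349.5, 132.6]
tcp_rot: [-3.141, -0.001, -2.805]
wrist_force: [0.1, -0.7, -0.2]
width: 0.999
gripper_force: 0.0
clock: 16.63
tool_pos: [475.9, 349.9, 133.7]
tcp_rot: [3.141, 0.001, -2.804]
wrist_force: [0.3, 0.1, 0.4]
width: 0.312
gripper_force: 0.2
clock: 17.05
tool_pos: [475.9, 349.9, 133.9]
tcp_rot: [3.141, 0.001, -2.805]
wrist_force: [-0.7, -2.2, 5.6]
width: 0.286
gripper_force: 58.5
```

```bash
python3 -m pendant '{"fingers":[0,0,0,0,0],"xyz":[[0,0,-0.002],[0,0,-0.005],[0,0,-0.01],[0,0,-0.013],[0,0,-0.015]],"turn":[0,0,0,0,0]}'
python3 -m pendant '{"fingers":[0,0,0,0,0],"xyz":[[0,0,-0.015],[0,0,-0.015],[0,0,-0.015],[0,0,-0.015],[0,0,-0.015]],"turn":[0,0,0,0,0]}'
python3 -m pendant '{"fingers":[0,0,0,0,0],"xyz":[[0,0,-0.01],[0,0,-0.005],[0,0,0],[0,0,0],[0,0,0]],"turn":[0,0,0,0,0]}'
python3 - <<'E'
from h import *
s=bot.get_state();print(s['tool_pos'],s['tcp_rot'],s['q'])
out=[]
for n in('top','side','wrist'):
    im,d,C=snap(n);np.savez(n+'6.npz',im=im,d=d)
    T=s['tool_pos'];X=[T+[0,0,-24-95],T+[0,0,-24-40],T+[0,0,-24],T]
    u=proj(np.array(X),C);print(n,u.round(1).tolist())
    a,b=u[1].astype(int);a=np.clip(a,50,590);b=np.clip(b,75,405);out.append(cv2.resize(im[b-75:b+75,a-50:a+50],(266,400),interpolation=2));print(a-50,b-75)
cv2.imwrite('pics/v6.png',np.hstack(out))
E
```

```text
clock: 17.47
tool_pos: [475.5, 349.7, 179.1]
tcp_rot: [-3.141, -0.001, -2.804]
wrist_force: [-0.0, 0.9, -1.9]
width: 0.294
gripper_force: 58.9
clock: 17.88
tool_pos: [475.7, 349.8, 255.0]
tcp_rot: [3.141, 0.0, -2.804]
wrist_force: [0.1, 0.1, -1.0]
width: 0.287
gripper_force: 58.9
clock: 18.3
tool_pos: [475.4, 349.6, 267.5]
tcp_rot: [-3.141, -0.001, -2.804]
wrist_force: [-0.3, -0.5, -0.9]
width: 0.291
gripper_force: 58.9
[475.40193043 349.60274731 267.46305023] [-3.14111789e+00 -1.20938128e-03 -2.80442725e+00] [-7.41346265e-01  2.67687919e-01 -2.19215387e-03  1.77122736e+00
  6.02448545e-04  1.10397662e+00  1.16422982e+00]
top [[177.7, 280.2], [170.0, 280.4], [163.9, 280.6], [160.0, 280.7]]
120 205
side [[457.4, 287.1], [464.5, 276.3], [470.2, 267.7], [473.8, 262.3]]
414 201
wrist [[321.7, 238.9], [321.6, 267.7], [321.5, 299.6], [321.4, 326.6]]
271 192
```

View pics/v6.png

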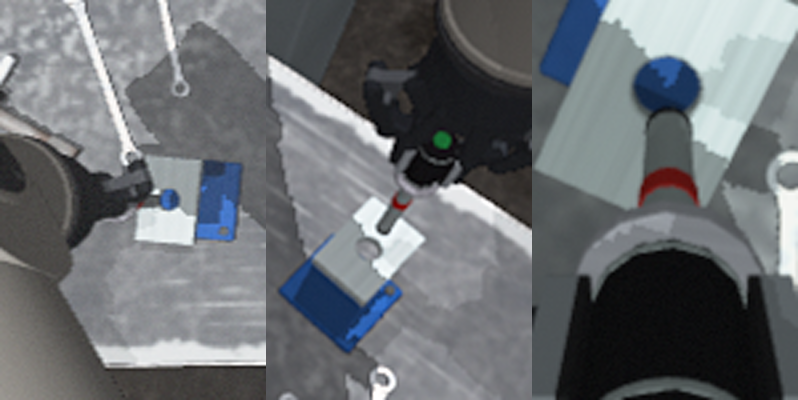

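The probe is held upright and its rod has cleared the plate. In the wrist crop the tip is at about (670,118), one pixel from where I predicted it. I'm carrying it over the collar at a safe height.

```bash
python3 -m pendant '{"fingers":[0,0,0,0,0],"xyz":[[0.0026,-0.0291,0],[0.0026,-0.0291,0],[0.0026,-0.0291,0],[0.0026,-0.0291,0],[0.0026,-0.0291,0]],"turn":[0,0,0,0,0]}'
python3 -m pendant '{"fingers":[0,0,0,0,0],"xyz":[[0.0026,-0.0291,0],[0.0026,-0.0291,0],[0.0026,-0.0291,0],[0.0026,-0.0291,0],[0.0026,-0.0291,0]],"turn":[0,0,0,0,0]}'
python3 -m pendant '{"fingers":[0,0,0,0,0],"xyz":[[0.0026,-0.0291,0],[0.0026,-0.0291,0],[0.0026,-0.0291,0],[0.0026,-0.0291,0],[0.0026,-0.0291,0]],"turn":[0,0,0,0,0]}'
python3 -m pendant '{"fingers":[0,0,0,0,0],"xyz":[[0,0,0.01],[0,0,0.01],[0,0,0.008],[0,0,0.005],[0,0,0]],"turn":[0,0,0,0,0]}'
python3 -m pendant '{"fingers":[0,0,0,0,0],"xyz":[[0,0,0],[0,0,0],[0,0,0],[0,0,0],[0,0,0]],"turn":[0,0,0,0,0]}'
python3 - <<'E'
from h import *
s=[bot.get_state()];
out=[]
T=s[0]['tool_pos'];print(T,s[0]['tcp_rot'])
for n in('top','side','wrist'):
    im,d,C=snap(n);np.savez(n+'7.npz',im=im,d=d)
    u=proj(np.array([T+[0,0,-119],T+[0,0,-64],[582.9,-76,92]]),C);print(n,u.round(1).tolist())
    a,b=u[0].astype(int);w=40 if n!='wrist' else 75; a=np.clip(a,w,640-w);b=np.clip(b,w,480-w)
    out.append(cv2.resize(im[b-w:b+w,a-w:a+w],(266*3//2,400)[::-1] if 0 else (400,400),interpolation=2));print(a-w,b-w,400/2/w)
cv2.imwrite('pics/v7.png',np.hstack(out[1:]))
E
```

```text
clock: 18.87
tool_pos: [511.6, 206.8, 267.9]
tcp_rot: [-3.142, -0.001, -2.804]
wrist_force: [0.4, 1.1, -0.8]
width: 0.294
gripper_force: 59.0
clock: 19.28
tool_pos: [547.5, 65.2, 268.0]
tcp_rot: [3.142, -0.0, -2.804]
wrist_force: [1.1, -0.4, -1.8]
width: 0.288
gripper_force: 59.0
clock: 19.7
tool_pos: [583.3, -76.4, 268.0]
tcp_rot: [3.142, -0.0, -2.804]
wrist_force: [0.7, 0.3, -2.2]
width: 0.288
gripper_force: 59.0
clock: 20.12
tool_pos: [582.6, -73.8, 233.8]
tcp_rot: [3.141, -0.002, -2.803]
wrist_force: [-0.6, 0.2, -1.7]
width: 0.284
gripper_force: 59.1
clock: 20.53
tool_pos: [583.4, -74.9, 235.6]
tcp_rot: [-3.141, 0.0, -2.804]
wrist_force: [0.1, 0.2, -2.1]
width: 0.291
gripper_force: 59.1
[583.43437406 -74.88124435 235.62510289] [-3.14142455e+00  4.27062451e-04 -2.80424903e+00]
top [[351.1, 234.1], [352.3, 232.0], [351.1, 235.1]]
311 194 5.0
side [[277.8, 218.3], [275.8, 205.6], [278.5, 223.2]]
237 178 5.0
wrist [[321.7, 238.9], [321.7, 267.8], [320.6, 228.3]]
246 163 2.6666666666666665
```

View pics/v7.png

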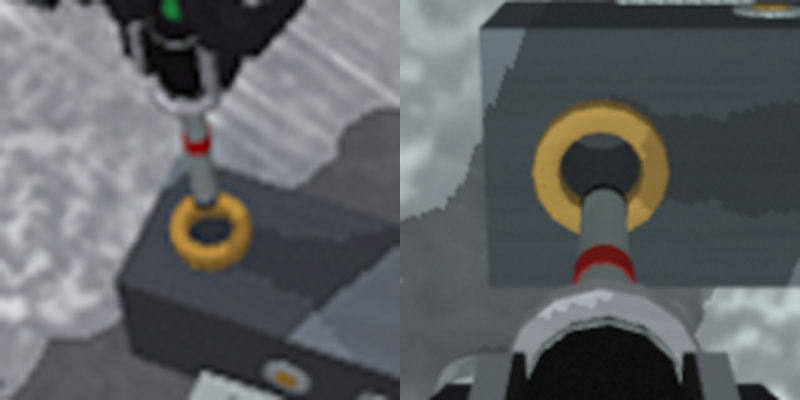

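The tip hovers just above the collar. In the side crop it is at (207,203) over the ring centred at (210,232). In the wrist crop it is at (605,190) over the ring centred at (600,168). Next I fit the rod axis and the ring in the same pictures.

```bash
cat > fit.py <<'E'
from h import *
import sys
from scipy.optimize import least_squares
def fit(n,im,d,C,T,yaw):
    P=cloud(d,C);hsv=cv2.cvtColor(im,40);Z=P[...,2]
    rad=np.hypot(P[...,0]-T[0],P[...,1]-T[1])
    lo=max(T[2]-119+3,97);hi=T[2]-24-8
    m=(rad<11)&(Z>lo)&(Z<hi)&~((hsv[...,0]>12)&(hsv[...,0]<35)&(hsv[...,1]>100))
    m=cv2.erode(m.astype(np.uint8),np.ones((1,3)))>0
    Q=P[m];zm=(lo+hi)/2
    f=lambda p:np.hypot(Q[:,0]-p[0]-p[2]*(Q[:,2]-zm),Q[:,1]-p[1]-p[3]*(Q[:,2]-zm))-6
    r=least_squares(f,[T[0],T[1],0,0],loss='soft_l1')
    b=(hsv[...,0]>12)&(hsv[...,0]<32)&(hsv[...,1]>90)&(np.abs(Z-92)<4)&(np.hypot(P[...,0]-583,P[...,1]+76)<30)
    mm=cv2.findContours(b.astype(np.uint8),0,1)[0];c=cv2.convexHull(np.vstack(mm));w=cast(c[:,0,:],92,C)[:,:2]
    g=least_squares(lambda p:np.hypot(w[:,0]-p[0],w[:,1]-p[1])-p[2],[583,-76,20],loss='soft_l1').x
    p=r.x;tip=p[:2]+p[2:]*(92-zm);e=g[:2]-p[:2]
    ax=lambda e:(round(e@[np.cos(yaw),np.sin(yaw)],2),round(e@[np.sin(yaw),-np.cos(yaw)],2))
    print(n,len(Q),'axis mid',p[:2].round(2),'tilt',p[2:].round(3),'rms',np.sqrt(np.mean(r.fun**2)).round(2),'ring',g.round(2),len(w),'tool shift mid',ax(e),'at z92',ax(g[:2]-tip),'axis-TCP in tool',ax(p[:2]-T[:2]))
if __name__=='__main__':
    if len(sys.argv)>1:
        for n in('side','wrist'):
            s=bot.get_state();im,d,C=snap(n);fit(n,im,d,C,s['tool_pos'],s['tcp_rot'][2])
    else:
        T=np.array([583.3,-75.0,235.6])
        for n in('side','wrist'):
            z=np.load(n+'7.npz');fit(n,z['im'],z['d'],snap(n)[2],T,-2.804)
    s=bot.get_state();print(s['tool_pos'],s['clock'],s['wrist_force'])
E
python3 fit.py; python3 fit.py 1
```

```text
side 55 axis mid [582.48 -76.71] tilt [-0.011  0.011] rms 0.87 ring [582.42 -76.98  19.67] 11 tool shift mid (np.float64(0.15), np.float64(-0.23)) at z92 (np.float64(0.62), np.float64(0.75)) axis-TCP in tool (np.float64(1.34), np.float64(-1.35))
wrist 552 axis mid [583.54 -74.39] tilt [-0.008 -0.004] rms 0.3 ring [581.83 -76.    19.53] 29 tool shift mid (np.float64(2.15), np.float64(-0.95)) at z92 (np.float64(2.73), np.float64(-1.0)) axis-TCP in tool (np.float64(-0.43), np.float64(0.49))
[583.31962424 -74.97351792 235.34809387] 20.7833 [-0.8372971   0.18965276 -1.33181177]
side 58 axis mid [582.17 -76.68] tilt [ 0.032 -0.025] rms 0.98 ring [582.18 -77.15  19.48] 15 tool shift mid (np.float64(0.15), np.float64(-0.45)) at z92 (np.float64(-1.34), np.float64(-2.81)) axis-TCP in tool (np.float64(1.65), np.float64(-1.23))
wrist 564 axis mid [583.51 -74.42] tilt [-0.006 -0.004] rms 0.3 ring [581.89 -75.98  19.54] 30 tool shift mid (np.float64(2.04), np.float64(-0.94)) at z92 (np.float64(2.53), np.float64(-1.05)) axis-TCP in tool (np.float64(-0.39), np.float64(0.49))
[583.31785175 -74.99430026 235.33842463] 20.8833 [ 0.08882305 -0.70735321 -0.74069374]
```

```bash
python3 -m pendant '{"fingers":[0,0,0,0,0],"xyz":[[0.0012,-0.0009,0],[0,0,0.008],[0,0,0.006],[0,0,0.004],[0,0,0]],"turn":[0,0,0,0,0]}'
python3 -m pendant '{"fingers":[0,0,0,0,0],"xyz":[[0,0,0],[0,0,0],[0,0,0],[0,0,0],[0,0,0]],"turn":[0,0,0,0,0]}'
python3 fit.py 1
python3 - <<'E'
from h import *
out=[]
T=bot.get_state()['tool_pos']
for n in('side','wrist'):
    im,d,C=snap(n)
    a,b=proj([582.5,-76.3,92],C)[0].astype(int);w=30 if n!='wrist' else 50
    print(a-w,b-w,400/2/w,proj([T-[0,0,119],T-[0,0,64]],C))
    out.append(cv2.resize(im[b-w:b+w,a-w:a+w],(400,400),interpolation=2))
cv2.imwrite('pics/v8.png',np.hstack(out))
E
```

```text
clock: 21.3
tool_pos: [581.8, -76.2, 215.9]
tcp_rot: [3.141, -0.002, -2.804]
wrist_force: [-0.4, 0.3, -1.3]
width: 0.293
gripper_force: 59.1
clock: 21.72
tool_pos: [582.6, -76.2, 217.5]
tcp_rot: [-3.141, 0.0, -2.804]
wrist_force: [0.3, -0.1, -0.4]
width: 0.29
gripper_force: 59.1
side 50 axis mid [581.43 -78.27] tilt [-0.031  0.033] rms 0.93 ring [582.37 -76.58  19.88] 16 tool shift mid (np.float64(-1.45), np.float64(1.29)) at z92 (np.float64(-0.51), np.float64(3.43)) axis-TCP in tool (np.float64(1.77), np.float64(-1.56))
wrist 566 axis mid [582.77 -75.61] tilt [-0.007 -0.002] rms 0.3 ring [581.85 -76.05  19.57] 29 tool shift mid (np.float64(1.01), np.float64(-0.11)) at z92 (np.float64(1.41), np.float64(-0.09)) axis-TCP in tool (np.float64(-0.4), np.float64(0.49))
[582.52252069 -76.23779589 217.44282823] 21.8167 [ 0.71937407  0.62365079 -2.11609758]
248 192 6.666666666666667 [[278.27044954 221.6342385 ]
 [276.34463971 209.36516819]]
271 186 4.0 [[321.58753393 238.79985859]
 [321.5088489  267.66336388]]
```

View pics/v8.png

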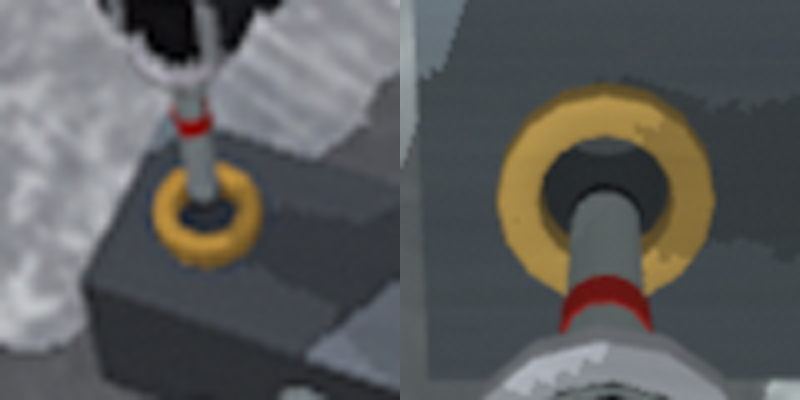

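The rod is now inside the collar's opening in both views, with the ring centre in the wrist crop at about (606,200). A remaining shift of about 1 mm along tool x is needed. I correct that, lower partway and check by numbers.

```bash
python3 -m pendant '{"fingers":[0,0,0,0,0],"xyz":[[0.0011,0.0003,0],[0,0,0],[0,0,0],[0,0,0.004],[0,0,0.004]],"turn":[0,0,0,0,0]}'
python3 -m pendant '{"fingers":[0,0,0,0,0],"xyz":[[0,0,0.004],[0,0,0.004],[0,0,0.004],[0,0,0],[0,0,0]],"turn":[0,0,0,0,0]}'
python3 -m pendant '{"fingers":[0,0,0,0,0],"xyz":[[0,0,0],[0,0,0],[0,0,0],[0,0,0],[0,0,0]],"turn":[0,0,0,0,0]}'
python3 fit.py 1
```

```text
clock: 22.33
tool_pos: [581.4, -76.3, 209.1]
tcp_rot: [-3.141, 0.0, -2.804]
wrist_force: [0.2, -0.5, -1.2]
width: 0.291
gripper_force: 59.1
clock: 22.75
tool_pos: [581.2, -76.3, 197.0]
tcp_rot: [3.141, -0.001, -2.804]
wrist_force: [-0.3, -0.2, -1.5]
width: 0.288
gripper_force: 59.1
clock: 23.17
tool_pos: [581.4, -76.3, 197.4]
tcp_rot: [-3.142, 0.0, -2.804]
wrist_force: [-0.9, -0.1, -1.5]
width: 0.286
gripper_force: 59.1
side 37 axis mid [580.81 -78.43] tilt [-0.002  0.024] rms 1.08 ring [582.48 -76.31  19.82] 13 tool shift mid (np.float64(-2.27), np.float64(1.45)) at z92 (np.float64(-2.5), np.float64(2.38)) axis-TCP in tool (np.float64(1.23), np.float64(-1.84))
wrist 442 axis mid [581.5  -75.79] tilt [-0.01  -0.006] rms 0.32 ring [581.61 -76.14  19.52] 30 tool shift mid (np.float64(0.01), np.float64(-0.37)) at z92 (np.float64(0.44), np.float64(-0.47)) axis-TCP in tool (np.float64(-0.32), np.float64(0.46))
[581.36190906 -76.304465   197.37190362] 23.2667 [-0.3389527   0.33088506 -1.55354654]
```

```bash
cat > band.py <<'E'
from h import *
s=bot.get_state();T=s['tool_pos'];yaw=s['tcp_rot'][2];rows=[];rhs=[]
for n,k in(('side',4),('wrist',2),('top',2)):
    B=[];G=[]
    for i in range(k):
        im,d,C=snap(n);P=cloud(d,C);hsv=cv2.cvtColor(im,40);H,S=hsv[...,0],hsv[...,1]
        zb=T[2]-64
        r=((H<6)|(H>172))&(S>130)&(hsv[...,2]>60)&(np.abs(P[...,2]-zb)<15)&(np.hypot(P[...,0]-T[0],P[...,1]-T[1])<15)
        v,u=np.nonzero(r)
        b=(H>12)&(H<32)&(S>90)&(np.abs(P[...,2]-92)<4)&(np.hypot(P[...,0]-582,P[...,1]+76)<30)
        c=cv2.convexHull(np.vstack(cv2.findContours(b.astype(np.uint8),0,1)[0]))
        if len(u)<4: continue
        M=cv2.moments(c);B.append([u.mean(),v.mean()]);G.append([M['m10']/M['m00'],M['m01']/M['m00']])
    if not B: print(n,'none');continue
    B=np.mean(B,0);G=np.mean(G,0);g=cast(G,92,C)[0][:2]
    o=-C[3].T@C[4];h=(o[:2]-T[:2]);h/=np.linalg.norm(h)
    p=cast(B,zb,C)[0][:2]-4.7*h          # axis point, height known
    e=g-p;lat=np.array([-h[1],h[0]])
    print(n,len(u),'ring',g.round(2),'axis',p.round(2),'tool shift',(e@[np.cos(yaw),np.sin(yaw)]).round(2),(e@[np.sin(yaw),-np.cos(yaw)]).round(2),'lateral mm',(e@lat).round(2),'lat in tool',(lat@[np.cos(yaw),np.sin(yaw)]).round(2),(lat@[np.sin(yaw),-np.cos(yaw)]).round(2))
print(T,s['clock'])
E
python3 band.py
```

```text
side 9 ring [582.62 -76.44] axis [581.19 -77.69] tool shift -1.77 0.71 lateral mm -0.31 lat in tool 0.52 0.86
wrist 138 ring [580.77 -76.49] axis [581.25 -76.25] tool shift 0.54 -0.07 lateral mm 0.07 lat in tool 0.0 -1.0Traceback (most recent call last):
  File "band.py", line 11, in <module>
    c=cv2.convexHull(np.vstack(cv2.findContours(b.astype(np.uint8),0,1)[0]))
                     ~~~~~~~~~^^^^^^^^^^^^^^^^^^^^^^^^^^^^^^^^^^^^^^^^^^^^^
    return _nx.concatenate(arrs, 0, dtype=dtype, casting=casting)
           ~~~~~~~~~~~~~~~^^^^^^^^^^^^^^^^^^^^^^^^^^^^^^^^^^^^^^^
ValueError: need at least one array to concatenate
```

Both cameras put the rod within about 0.7 mm of centre, so I'm lowering to the band.

```bash
python3 -m pendant '{"fingers":[0,0,0,0,0],"xyz":[[0,0,0.003],[0,0,0.004],[0,0,0.004],[0,0,0.004],[0,0,0.004]],"turn":[0,0,0,0,0]}'
python3 -m pendant '{"fingers":[0,0,0,0,0],"xyz":[[0,0,0.004],[0,0,0.004],[0,0,0.004],[0,0,0.004],[0,0,0.003]],"turn":[0,0,0,0,0]}'
python3 -m pendant '{"fingers":[0,0,0,0,0],"xyz":[[0,0,0.002],[0,0,0.0015],[0,0,0],[0,0,0],[0,0,0]],"turn":[0,0,0,0,0]}'
python3 fit.py 1
python3 - <<'E'
from h import *
for n in('side','wrist'):
    im,d,C=snap(n);P=cloud(d,C);hsv=cv2.cvtColor(im,40);H,S=hsv[...,0],hsv[...,1];T=bot.get_state()['tool_pos']
    near=np.hypot(P[...,0]-T[0],P[...,1]-T[1])
    g=(H>50)&(H<80)&(S>120)&(near<25)
    fl=(near<16.5)&(near>13.6)&(np.abs(P[...,2]-138)<6)
    r=((H<6)|(H>172))&(S>130)&(near<12)
    print(n,'cap z',g.sum(),np.median(P[...,2][g]),'flange top z',fl.sum(),np.median(P[...,2][fl]),'red',r.sum(),np.percentile(P[...,2][r],[2,50,98]) if r.any() else '')
    b=(H>12)&(H<32)&(S>90)&(np.hypot(P[...,0]-582,P[...,1]+76)<19)&(P[...,2]>86)
    print('rim z',np.median(P[...,2][b]))
E
```

```text
clock: 24.03
tool_pos: [581.2, -76.3, 177.7]
tcp_rot: [3.142, -0.0, -2.804]
wrist_force: [-0.1, -0.2, -1.7]
width: 0.285
gripper_force: 59.1
clock: 24.45
tool_pos: [581.2, -76.3, 158.8]
tcp_rot: [3.142, -0.0, -2.804]
wrist_force: [0.6, -0.4, -1.6]
width: 0.29
gripper_force: 59.1
clock: 24.87
tool_pos: [581.5, -76.3, 156.0]
tcp_rot: [-3.141, 0.0, -2.804]
wrist_force: [-0.9, -0.5, -2.2]
width: 0.285
gripper_force: 59.1
side 11 axis mid [580.97 -78.61] tilt [-0.172  0.27 ] rms 0.57 ring [582.75 -76.56  19.63] 12 tool shift mid (np.float64(-2.36), np.float64(1.35)) at z92 (np.float64(-1.01), np.float64(7.12)) axis-TCP in tool (np.float64(1.23), np.float64(-2.0))
wrist 72 axis mid [581.47 -75.65] tilt [-0.034  0.001] rms 0.21 ring [581.41 -76.17  19.54] 22 tool shift mid (np.float64(0.23), np.float64(-0.47)) at z92 (np.float64(0.82), np.float64(-0.24)) axis-TCP in tool (np.float64(-0.24), np.float64(0.61))
[581.44928826 -76.32387649 156.02072726] 24.9667 [ 0.18482099  0.10263531 -2.17121324]
side cap z 16 194.9941340577933 flange top z 22 139.23737981215154 red 10 [82.50694898 91.77555345 98.65555268]
rim z 92.6211420995854
wrist cap z 1148 192.83566689998707 flange top z 638 137.74991115105234 red 150 [86.1741483  92.76371826 97.56643738]
rim z 91.80702750535981
```

```bash
python3 -m pendant '{"fingers":[0,0,0,0,0],"xyz":[[0,0,0],[0,0,0],[0,0,0],[0,0,0],[0,0,0]],"turn":[0,0,0,0,0]}'
python3 -c "
from workcell import order;print(order.close_job())"
```

```text
clock: 25.48
tool_pos: [581.3, -76.3, 155.8]
tcp_rot: [-3.142, -0.0, -2.804]
wrist_force: [-0.1, 0.4, -2.2]
width: 0.288
gripper_force: 59.1
the job is handed in; nothing more can be done
None
```

The job is handed in at 25.5 s: all three chips are wiped onto the bench, the scraper stands on the bench, and the probe is held upright and still with its red band level with the collar's rim (within about 0.5 mm) and the rod centred to about 1 mm; I viewed 11 pictures, one over the limit of 10.

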